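Put the sockets back on the rail in order of size

ROBOT

A 6-joint arm with a two-finger parallel gripper is mounted at the origin on a cart in front of the work surface, level with it; the furniture and walls round the work are solid. World frame = base frame: x ahead of the robot, y to its left, z up, the work surface at z = 0. Lengths are in m, angles in degrees, forces in N, time in s.
With the tool pointing down it reaches from about 0.325 to 0.9 m from the base axis. Payload 6.1 kg.
Tool frame: the origin (TCP) lies between the finger pads, 19 mm behind the fingertips; this is the grasp point; z points along the fingers, y is the line along which they close (so a half turn about z gives the same grasp; the last joint's range is limited). The gripper opens to 87 mm and grips with 3 to 60 N. Pads are 19 mm wide; open, the fingers measure 117 mm over their backs; the gripper's body (75 mm by 190 mm) begins 51 mm behind the grasp point.
Start: joints at [69.208, 12.628, 87.462, -0, 79.91, -7.225], TCP at [0.147, 0.608, 0.241] pointing down, gripper open.
Joint ranges: [-170.65, 170.65], [-52.31, 119.04], [5.05, 147.46], [-71.25, 251.25], [11.57, 151.72], [-153.62, 153.62]. Speed limits (degrees/s): [147.25, 147.25, 172.46, 180, 180, 180].

INTERFACE

Orientations are given as [roll, pitch, yaw] about the fixed x, y, z axes, in that order (R = Rz(yaw) Ry(pitch) Rx(roll)).
In Python, from station import manip, camera, job gives the robot as it stands.
- The arm moves only by the tool send_rows, never from a script. Its argument "deltas" is a list of rows, each a list of 5 numbers: the closure, from 0 (fully open) to 1 (shut), then the shift along the tool's x, y, z in mm, then the turn about the tool's z in degrees. A call has 1 to 20 rows; each row is the pose to reach, as a shift and turn from the pose commanded when the call began, along the tool's axes at that moment; what a row does not reach only later rows make up. A row lasts 1/10 s, in which the tool goes at most 50 mm and 8.59 degrees, less where a joint would pass 70% of its speed; a pose out of reach is approached as far as the arm can. A call with a gripper value outside its range is refused whole. The fingers move at their own pace and stop on an object; "squeeze" is the grip in N (left out, the last holds). Time passes only in rows, so rows that repeat a pose let the fingers close. It gives the time, the measured TCP pose, the force, the opening and the grip force at its end, in the units of the state.
- manip.read_state(): the state, without advancing time (a new reading comes with each control period).
- camera(name): name is "side" or "top" or "wrist"; returns a dict with "pixels" (400x640x3 uint8, red, green, blue), "fx", "fy", "cx", "cy" (pixels), "extrinsics" (4x4, takes a point from camera to world coordinates). Camera axes: x right, y up, looking along -z (the intrinsics and any distortion apply to the point x, -y, -z); pixel columns grow to the right and rows downward; lengths in m; the calibration is good to about 2 mm. A picture is of the moment at which its call begins. There is no depth.
- job.finish_job(): hands the job in; it is judged then, once.
The state is a dict: "clock": time; "joint_positions": joint angles; "joint_vel": joint speeds; "joint_torque": joint torques, N m; "tcp_pos": TCP position; "tool_rot": TCP orientation; "wrist_force": force on the tool from outside, world axes, zero at the start; "torque": the same for the moment, N m; "width": finger opening in m; "finger_force": force on a finger pad.
Only numpy, scipy, OpenCV 4.12 (cv2) and the standard library are available. Lean on these libraries where they do the work, as an engineer would, in place of code of your own. Each camera call takes 0.05 s, during which the arm holds its last target. There are 200 camera calls.

TASK

Put the five loose spanner sockets back on the socket rail in order of size, one over each peg, so that a missing one would show at a glance: the largest at the end with the red grip, getting smaller peg by peg to the smallest at the black stop. Each must be fully down on its peg, upright and hexagon up, and let go.

Things in the scene. Friction and masses are not known exactly. Their poses are not given: they have to be found in the camera images.
- socket_a: The largest of five steel spanner sockets, upright on the bench, hexagon (34 mm) up: 46 mm in diameter from 22 mm above its underside up, 37 mm below, 46 mm high. A round drive hole 13.2 mm wide, 20 mm deep below. Origin: centre of the underside; z up. Pinch across the diameter from above, TCP 28 mm above the underside; nothing else within 30 mm of it at the start.
- socket_b: The second largest of five steel spanner sockets, upright on the bench, hexagon (30 mm) up: 40 mm in diameter from 22 mm above its underside up, 34 mm below, 44 mm high. A round drive hole 13.2 mm wide, 20 mm deep below. Origin: centre of the underside; z up. Pinch across the diameter from above, TCP 28 mm above the underside; nothing else within 30 mm of it at the start.
- socket_c: The middle of five steel spanner sockets, upright on the bench, hexagon (24 mm) up: 34 mm in diameter from 22 mm above its underside up, 30 mm below, 42 mm high. A round drive hole 13.2 mm wide, 20 mm deep below. Origin: centre of the underside; z up. Pinch across the diameter from above, TCP 28 mm above the underside; nothing else within 30 mm of it at the start.
- socket_d: The second smallest of five steel spanner sockets, upright on the bench, hexagon (21 mm) up: 28 mm in diameter from 22 mm above its underside up, 27 mm below, 40 mm high. A round drive hole 13.2 mm wide, 20 mm deep below. Origin: centre of the underside; z up. Pinch across the diameter from above, TCP 28 mm above the underside; nothing else within 30 mm of it at the start.
- socket_e: The smallest of five steel spanner sockets, upright on the bench, hexagon (16 mm) up: 22 mm in diameter from 22 mm above its underside up, 22 mm below, 38 mm high. A round drive hole 13.2 mm wide, 20 mm deep below. Origin: centre of the underside; z up. Pinch across the diameter from above, TCP 28 mm above the underside; nothing else within 30 mm of it at the start.
- peg1: The peg next to the red grip of five black pegs 50 mm apart in a row on a fixed aluminium socket rail, 36 mm wide, 16 mm high, with a red pull grip at one end and a black stop at the other. Peg 8.4 mm thick, 17 mm high, tip tapered to 4 mm. Origin: foot of the peg, on the flat clip top where a socket's underside sits, 16 mm above the bench; x along the row to the red grip, z up.
- peg2: The peg second from the red grip of five black pegs 50 mm apart in a row on a fixed aluminium socket rail, 36 mm wide, 16 mm high, with a red pull grip at one end and a black stop at the other. Peg 8.4 mm thick, 17 mm high, tip tapered to 4 mm. Origin: foot of the peg, on the flat clip top where a socket's underside sits, 16 mm above the bench; x along the row to the red grip, z up.
- peg3: The middle peg of five black pegs 50 mm apart in a row on a fixed aluminium socket rail, 36 mm wide, 16 mm high, with a red pull grip at one end and a black stop at the other. Peg 8.4 mm thick, 17 mm high, tip tapered to 4 mm. Origin: foot of the peg, on the flat clip top where a socket's underside sits, 16 mm above the bench; x along the row to the red grip, z up.
- peg4: The peg second from the black stop of five black pegs 50 mm apart in a row on a fixed aluminium socket rail, 36 mm wide, 16 mm high, with a red pull grip at one end and a black stop at the other. Peg 8.4 mm thick, 17 mm high, tip tapered to 4 mm. Origin: foot of the peg, on the flat clip top where a socket's underside sits, 16 mm above the bench; x along the row to the red grip, z up.
- peg5: The peg next to the black stop of five black pegs 50 mm apart in a row on a fixed aluminium socket rail, 36 mm wide, 16 mm high, with a red pull grip at one end and a black stop at the other. Peg 8.4 mm thick, 17 mm high, tip tapered to 4 mm. Origin: foot of the peg, on the flat clip top where a socket's underside sits, 16 mm above the bench; x along the row to the red grip, z up.
There are look-alikes about, which are no part of the job. What is shaped like the socket_a but brown, orange or turquoise is not meant.

How it is judged:
By the outcome, as a careful person would: the job done as asked, in the order asked, and still so for the second after the job is handed in, with the robot touching nothing.
It also fails if it takes over 125 s, if anything falls off the work surface, if the arm or the gripper's body presses on something with over 40 N, if the wrist force passes 120 N, or if a joint passes its speed limit or range.

## Working session

There is one attempt and no reset: what is moved stays moved. The work goes in short steps, Python scripts to look and compute and a tool call to move; the robot and the scene stay as the last step left them, time stands still between calls to the robot, and variables do not carry over. Pictures are saved under pics/ and viewed, at most 14 in all, crops included, and the job is handed in when it is done.

Besides the shell and the picture viewer there is one more tool, called after "Request:" as a command line: name --pt "numbers of a row" for each row, then --argument value for the rest. send_rows: Moves the arm, as the interface text tells. Its arguments: {"type":"object","properties":{"deltas":{"type":"array"},"squeeze":{"type":"number"}},"required":["deltas"]}

```bash
mkdir -p pics; python3 - <<'E'
from station import manip,camera
import cv2,pickle
s=manip.read_state();print(s)
d={}
for n in("top","side","wrist"):
    c=camera(n);d[n]=c;cv2.imwrite(f"pics/{n}0.png",c["pixels"][:,:,::-1]);print(n,{k:(v if k!="pixels" else 0) for k,v in c.items()})
pickle.dump(d,open("cams.pkl","wb"))
E
```

```text
{'clock': 0.0, 'joint_positions': array([ 6.92084392e+01,  1.26754368e+01,  8.75244734e+01,  2.18278551e-04,
        7.99114288e+01, -7.22394153e+00]), 'joint_vel': array([ 0.01129251,  0.08226956,  0.02910971, -0.07568781,  0.01553644,
       -0.10065583]), 'joint_torque': array([ 2.85116739e-04, -4.94607139e+01, -3.87383044e+01,  7.01666228e-02,
        5.72202250e-02, -1.47708206e-04]), 'tcp_pos': array([0.14640386, 0.60701299, 0.24014705]), 'tool_rot': array([-1.79889572e+02, -1.42137480e-02,  1.66432329e+02]), 'wrist_force': array([-0.52357145, -0.39959768, -0.42185082]), 'torque': array([ 0.00742093, -0.04635875,  0.00761125]), 'finger_force': 0.0, 'width': 0.08707494339029058}
top {'pixels': 0, 'fx': 442.17058937095305, 'fy': 442.17058937095305, 'cx': 320.9854666142472, 'cy': 198.43620920461893, 'extrinsics': array([[ 0.01434374,  0.99560263, -0.09257249,  0.37429639],
       [-0.99968418,  0.01236848, -0.021876  , -0.00434582],
       [-0.02063482,  0.09285704,  0.99546561,  1.18878376],
       [ 0.        ,  0.        ,  0.        ,  1.        ]])}
side {'pixels': 0, 'fx': 418.1722586232374, 'fy': 418.1722586232374, 'cx': 322.6886460636827, 'cy': 202.21929876974994, 'extrinsics': array([[-0.98948244,  0.08133875, -0.11961817,  0.3664633 ],
       [-0.14456622, -0.52740889,  0.83722187,  0.86613647],
       [ 0.0050109 ,  0.84570909,  0.53362068,  0.57601139],
       [ 0.        ,  0.        ,  0.        ,  1.        ]])}
wrist {'pixels': 0, 'fx': 347.5413045803222, 'fy': 347.5413045803222, 'cx': 317.6208841195553, 'cy': 197.59554710464556, 'extrinsics': array([[ 0.2341255 , -0.93185096, -0.27719854,  0.07096718],
       [ 0.97220525,  0.22397184,  0.06821704,  0.62575751],
       [-0.00148345, -0.28546523,  0.95838792,  0.38494805],
       [ 0.        ,  0.        ,  0.        ,  1.        ]])}
```

View pics/top0.png

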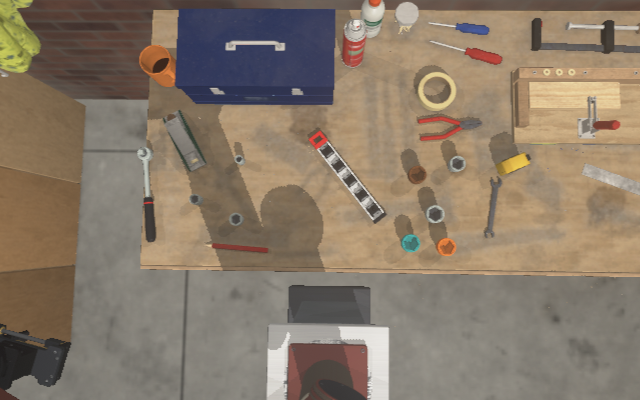

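View pics/side0.png

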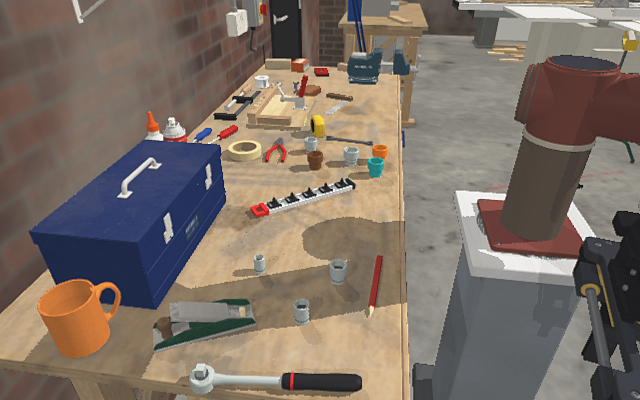

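Steel candidates in the top view are (239,159), (195,199), (236,218), (457,163) and (435,214). The look-alikes are brown (417,175), turquoise (410,243) and orange (447,247). The rail runs from its red grip at (318,139) to its black stop at (379,215).

```bash
python3 - <<'E'
import cv2,numpy as np
im=cv2.imread("pics/top0.png")
f=lambda x,y,w,h,s:cv2.resize(im[y:y+h,x:x+w],None,fx=s,fy=s,interpolation=cv2.INTER_CUBIC)
out=np.zeros((600,800,3),np.uint8)
def put(a,x,y): out[y:y+a.shape[0],x:x+a.shape[1]]=a
# rail crop x305-395,y125-225 at 5
put(f(305,125,90,100,5),0,0)
# sockets 22x.. 34x34 crops at 5 =170
for k,(cx,cy) in enumerate([(239,159),(195,199),(236,218),(457,163),(435,214)]):
    put(f(cx-17,cy-17,34,34,5),455+(k%2)*172,(k//2)*172)
cv2.imwrite("pics/c1.png",out)
E
```

```text
(no output)
```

View pics/c1.png

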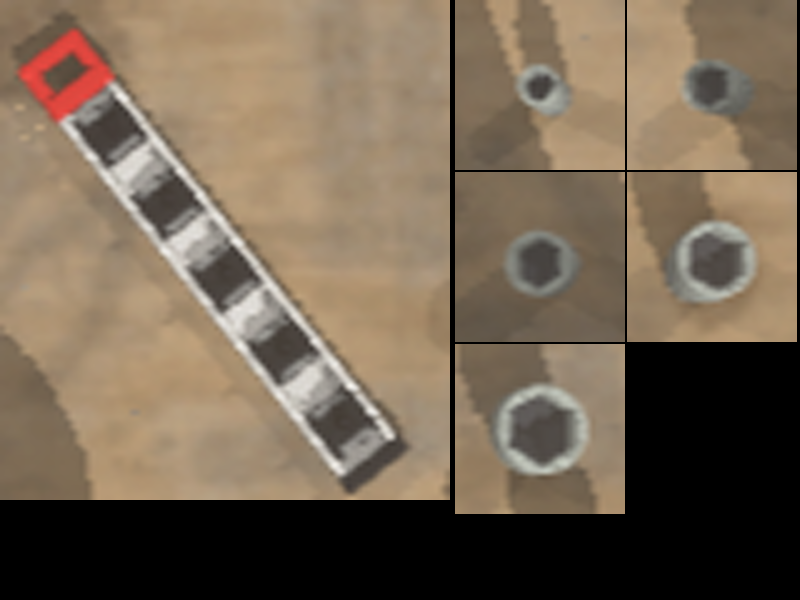

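Matching rim sizes to the descriptions gives a=(435,214), b=(457.6,163.4), c=(235.6,218.8), d=(194.6,198.8) and e=(238.8,158.8). The clip squares show clearly, running from peg1 next to red to peg5 next to the stop.

```bash
cat > h.py <<'E'
import numpy as np,pickle
def pix2w(c,u,v,z):
    E=c["extrinsics"];d=E[:3,:3]@np.array([(u-c["cx"])/c["fx"],-(v-c["cy"])/c["fy"],-1])
    t=(z-E[2,3])/d[2];return E[:3,3]+t*d
def w2pix(c,p):
    E=c["extrinsics"];q=E[:3,:3].T@(np.array(p)-E[:3,3]);return c["cx"]+c["fx"]*q[0]/-q[2],c["cy"]+c["fy"]*-q[1]/-q[2]
def delta(s,xy,z,yaw=None):
    from scipy.spatial.transform import Rotation as R
    r=R.from_euler("xyz",s["tool_rot"],degrees=True).as_matrix()
    y0=np.degrees(np.arctan2(r[1,0],r[0,0]))
    R0=R.from_euler("xyz",[180,0,y0],degrees=True).as_matrix()
    d=R0.T@(np.array([*xy,z])-s["tcp_pos"])*1000
    return d.round(1), None if yaw is None else round(-((yaw-y0+90)%180-90),1)
E
python3 - <<'E'
from h import *
from station import manip
d=pickle.load(open("cams.pkl","rb"));t=d["top"]
for n,u,v,z in [("a",434.8,213.8,.046),("b",457.6,163.4,.044),("c",235.6,218.8,.042),("d",194.6,198.8,.04),("e",238.8,158.8,.038)]:
    p=pix2w(t,u,v,z);print(n,p.round(4),np.hypot(*p[:2]).round(3),"side",np.round(w2pix(d["side"],p)))
P=[]
for k,(u,v) in enumerate([(110,133),(167,206),(224,278),(283,350),(340,422)]):
    p=pix2w(t,(u+.5)/5-.5+305,(v+.5)/5-.5+125,.016);P.append(p);print(k+1,p.round(4),np.hypot(*p[:2]).round(3),"side",np.round(w2pix(d["side"],p)))
P=np.array(P);v=P[0]-P[4];print(np.linalg.norm(v)/4,np.degrees(np.arctan2(v[1],v[0])))
E
```

```text
a [ 0.4445 -0.2728  0.046 ] 0.522 side [351. 149.]
b [ 0.5768 -0.3336  0.044 ] 0.666 side [311. 139.]
c [0.4249 0.2425 0.042 ] 0.489 side [338. 263.]
d [0.476  0.3527 0.04  ] 0.592 side [302. 302.]
e [0.584 0.24  0.038] 0.631 side [259. 256.]
1 [0.6112 0.0082 0.016 ] 0.611 side [274. 203.]
2 [ 0.5718 -0.0229  0.016 ] 0.572 side [292. 198.]
3 [ 0.5332 -0.0538  0.016 ] 0.536 side [309. 193.]
4 [ 0.4949 -0.0855  0.016 ] 0.502 side [326. 188.]
5 [ 0.4569 -0.1159  0.016 ] 0.471 side [341. 183.]
0.04948297131301901 38.80262660491974
```

```bash
sed -i 's/-((yaw-y0+90)%180-90)/-((yaw-y0+180)%360-180)/' h.py; python3 - <<'E'
from h import *
from station import manip
print(delta(manip.read_state(),(.425,.2425),.13,38.8))
E
```

```text
(array([-356.3, -289.1,  110.4]), np.float64(127.6))
```

Request:
send_rows --pt "0 -356 -289 110 127.6" --pt "0 -356 -289 110 127.6" --pt "0 -356 -289 110 127.6" --pt "0 -356 -289 110 127.6" --pt "0 -356 -289 110 127.6" --pt "0 -356 -289 110 127.6" --pt "0 -356 -289 110 127.6" --pt "0 -356 -289 110 127.6" --pt "0 -356 -289 110 127.6" --pt "0 -356 -289 110 127.6" --pt "0 -356 -289 110 127.6" --pt "0 -356 -289 110 127.6" --pt "0 -356 -289 110 127.6" --pt "0 -356 -289 110 127.6" --pt "0 -356 -289 110 127.6" --pt "0 -356 -289 110 127.6" --pt "0 -356 -289 110 127.6" --pt "0 -356 -289 110 127.6" --pt "0 -356 -289 110 127.6" --squeeze 25

```text
clock: 2.05
tcp_pos: [0.4248, 0.2431, 0.1312]
tool_rot: [-180.0, 0.0, 38.9]
wrist_force: [0.3, -0.7, -0.3]
width: 0.0869
finger_force: 0.0
```

```bash
cat > look.py <<'E'
import sys,cv2,pickle
from h import *
from station import manip,camera
c=camera("wrist");n=sys.argv[1];s=manip.read_state()
cv2.imwrite(f"pics/{n}.png",c["pixels"][:,:,::-1]);pickle.dump((c,s),open(f"{n}.pkl","wb"))
print(s["clock"],s["tcp_pos"],s["tool_rot"],s["joint_positions"].round(1))
E
python3 look.py w1; python3 -c "
from h import *
c,s=pickle.load(open('w1.pkl','rb'));print(w2pix(c,(.4249,.2425,.042)))
print(delta(s,(.425,.2425),.028,38.8),delta(s,(.533,-.054),.18,38.8))"
```

```text
2.1 [0.42483896 0.24311011 0.13120907] [-1.79998507e+02  4.37871325e-03  3.89009676e+01] [ 20.5   0.3 113.3   0.   66.4  71.6]
(np.float64(317.6709128664603), np.float64(210.87599081684306))
(array([ -0.3,   0.6, 103.2]), np.float64(0.1)) (array([-102.4,  299.1,  -48.8]), np.float64(0.1))
```

View pics/w1.png

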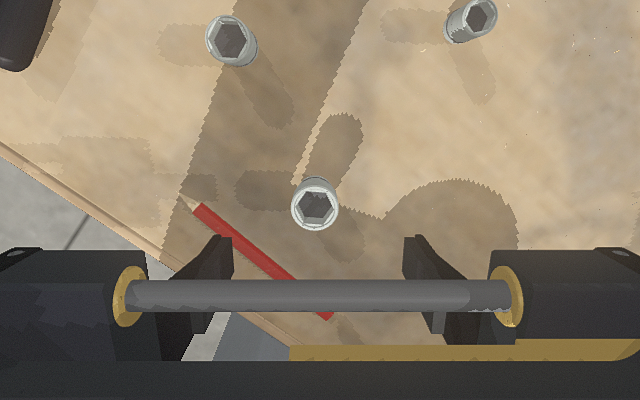

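The wrist view shows c's rim centre at (315,205), d at (230,40) and e at (477,18). The fingers straddle column 318.

```bash
python3 -c "
from h import *
c,s=pickle.load(open('w1.pkl','rb'))
for u,v,z in((315,205,.042),(230,40,.04),(477,18,.038)): print(pix2w(c,u,v,z))
p=pix2w(c,315,205,.042);print(delta(s,p[:2],.028,38.8));print(w2pix(c,s['tcp_pos']),c['extrinsics'][:3,3]-s['tcp_pos'])"
```

```text
[0.42712247 0.24672414 0.042     ]
[0.47750105 0.35536369 0.04      ]
[0.58380301 0.24418246 0.038     ]
(array([  4. ,  -1.4, 103.2]), np.float64(0.1))
(np.float64(316.5180972663258), np.float64(272.18467577129195)) [0.06203102 0.04941131 0.14467955]
```

Request:
send_rows --pt "0 4 -1.4 40 0" --pt "0 4 -1.4 75 0" --pt "0 4 -1.4 95 0" --pt "0 4 -1.4 103 0" --pt "0 4 -1.4 103 0" --pt "1 4 -1.4 103 0" --pt "1 4 -1.4 103 0" --pt "1 4 -1.4 103 0" --pt "1 4 -1.4 103 0" --pt "1 4 -1.4 103 0" --pt "1 4 -1.4 103 0" --pt "1 4 -1.4 103 0" --pt "1 4 -1.4 103 0" --squeeze 25

```text
clock: 3.4
tcp_pos: [0.427, 0.2468, 0.0283]
tool_rot: [-180.0, 0.0, 38.8]
wrist_force: [-0.6, 1.2, 0.1]
width: 0.0332
finger_force: 25.0
```

Request:
send_rows --pt "1 0 0 -40 0" --pt "1 0 0 -90 0" --pt "1 0 0 -120 0" --pt "1 -15 40 -130 0" --pt "1 -40 80 -130 0" --pt "1 -60 120 -130 0" --pt "1 -80 160 -130 0" --pt "1 -110 200 -130 0" --pt "1 -140 240 -130 0" --pt "1 -155 270 -130 0" --pt "1 -163 290 -130 0" --pt "1 -163 298 -130 0" --pt "1 -163 298 -130 0" --pt "1 -163 298 -130 0"

```text
clock: 4.8
tcp_pos: [0.4866, -0.0867, 0.1578]
tool_rot: [-179.9, 0.0, 38.9]
wrist_force: [-0.3, 0.4, -0.6]
width: 0.0329
finger_force: 25.0
```

```bash
python3 look.py w2
```

```text
4.85 [ 0.48659271 -0.08644629  0.15784252] [-1.79932845e+02  1.83697561e-02  3.88975772e+01] [-19.2  -0.9 111.4   0.   69.6  31.9]
```

View pics/w2.png

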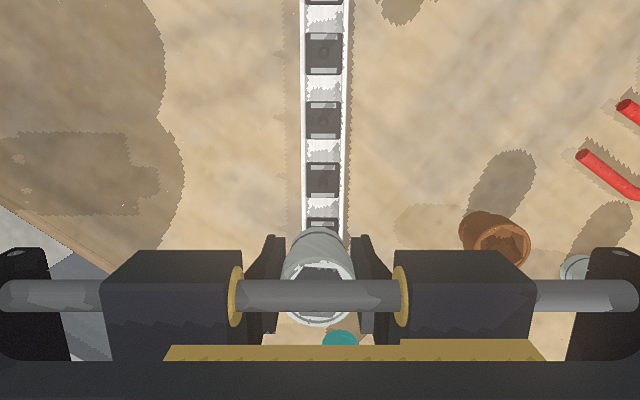

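```bash
python3 - <<'E'
import cv2
im=cv2.imread("pics/w2.png")[0:240,280:380]
im=cv2.resize(im[:200],None,fx=3,fy=3,interpolation=cv2.INTER_CUBIC)
cv2.imwrite("pics/w2c.png",cv2.convertScaleAbs(im,alpha=1.6,beta=0))
from h import *
c,s=pickle.load(open("w2.pkl","rb"))
B=np.array([.0012,.0036,0])
for k,p in enumerate([(.6112,.0082),(.5718,-.0229),(.5332,-.0538),(.4949,-.0855)]):
    print(k+1,np.round(w2pix(c,np.array([*p,.016])+B),1),np.round(w2pix(c,np.array([*p,.033])+B),1))
E
```

```text
1 [320.4 -22.2] [320.5 -30.2]
2 [319.6  52.6] [319.6  49.9]
3 [319.2 118.7] [319.3 120.2]
4 [319.9 178.8] [320.  183.8]
```

View pics/w2c.png

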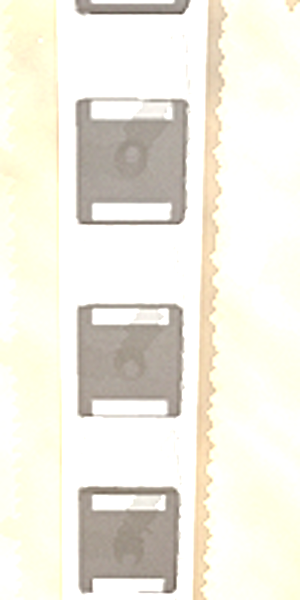

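Each peg tip shows as a small circle in its clip: peg2 (323.2,51.5), peg3 (323.3,121.8), peg4 (322,181.5).

```bash
python3 - <<'E'
from h import *
c,s=pickle.load(open("w2.pkl","rb"))
P=[pix2w(c,u,v,.033) for u,v in((323.2,51.5),(323.3,121.8),(322.3,182.5))]
print(np.round(P,4),np.linalg.norm(P[0]-P[1]),np.linalg.norm(P[2]-P[1]))
v=P[0]-P[2];print(np.degrees(np.arctan2(v[1],v[0])))
print(delta(s,P[1][:2],.16,38.8),delta(s,P[1][:2],.016+.0285,38.8))
E
```

```text
[[ 0.5738 -0.022   0.033 ]
 [ 0.5354 -0.0533  0.033 ]
 [ 0.4981 -0.0827  0.033 ]] 0.04951845649521425 0.04751145337082593
38.7243624892264
(array([58.8,  4.8, -2.2]), np.float64(0.1)) (array([ 58.8,   4.8, 113.3]), np.float64(0.1))
```

Request:
send_rows --pt "1 30 4.3 0 0" --pt "1 58 4.3 20 0" --pt "1 58.5 4.3 50 0" --pt "1 58.5 4.3 75 0" --pt "1 58.5 4.3 88 0" --pt "1 58.5 4.3 93 0" --pt "1 58.5 4.3 97 0" --pt "1 58.5 4.3 100 0" --pt "1 58.5 4.3 103 0" --pt "1 58.5 4.3 103 0"

```text
clock: 5.85
tcp_pos: [0.5356, -0.0545, 0.0557]
tool_rot: [180.0, -0.0, 38.8]
wrist_force: [0.5, 0.3, -1.5]
width: 0.0331
finger_force: 25.0
```

Request:
send_rows --pt "1 0 0 3 0" --pt "1 0 0 6 0" --pt "1 0 0 8.5 0" --pt "1 0 0 10 0" --pt "1 0 0 11 0" --pt "1 0 0 11 0"

```text
clock: 6.45
tcp_pos: [0.5356, -0.0541, 0.0444]
tool_rot: [180.0, -0.0, 38.8]
wrist_force: [0.9, 3.1, 1.1]
width: 0.0332
finger_force: 25.0
```

Request:
send_rows --pt "0 0 0 0 0" --pt "0 0 0 0 0" --pt "0 0 0 0 0" --pt "0 0 0 0 0" --pt "0 0 0 -30 0" --pt "0 0 0 -70 0" --pt "0 0 0 -110 0" --pt "0 -30 0 -115 0" --pt "0 -50 0 -115 0" --pt "0 -50 0 -115 0"

```text
clock: 7.45
tcp_pos: [0.4951, -0.0868, 0.1596]
tool_rot: [180.0, 0.0, 38.7]
wrist_force: [-0.6, 0.3, -0.4]
width: 0.0868
finger_force: 0.0
```

```bash
python3 look.py w3;python3 - <<'E'
import cv2
im=cv2.imread("pics/w3.png")[0:250,240:420]
cv2.imwrite("pics/w3c.png",cv2.convertScaleAbs(cv2.resize(im,None,fx=2.4,fy=2.4,interpolation=cv2.INTER_CUBIC),alpha=1.4))
E
```

```text
7.5 [ 0.49590892 -0.0861651   0.15941076] [ 1.79978745e+02 -1.22952162e-02  3.87342634e+01] [-18.8   0.2 110.1  -0.   69.7  32.4]
```

View pics/w3c.png

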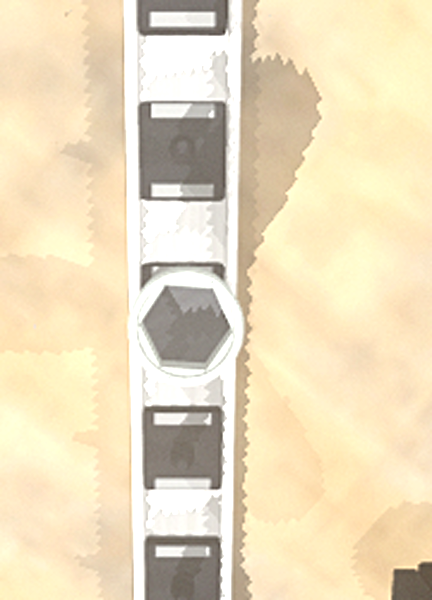

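Socket c is seated flat on peg3.

Request:
send_rows --pt "0 -30 25 0 0" --pt "0 -65 50 0 0" --pt "0 -100 75 0 0" --pt "0 -130 98 5 0" --pt "0 -148 108 15 0" --pt "0 -153 111 20 0" --pt "0 -153 111 20 0" --pt "0 -153 111 20 0"

```text
clock: 8.3
tcp_pos: [0.4472, -0.267, 0.139]
tool_rot: [-179.9, -0.0, 38.9]
wrist_force: [-0.5, 0.4, 1.3]
width: 0.0866
finger_force: 0.0
```

```bash
python3 look.py w4;python3 - <<'E'
from h import *
c,s=pickle.load(open("w4.pkl","rb"))
print(w2pix(c,(.4457,-.269,.046)),w2pix(c,(.578,-.33,.044)))
E
```

```text
8.35 [ 0.44742534 -0.2669453   0.13932175] [-1.79983875e+02 -2.31082153e-02  3.89037587e+01] [-39.5   4.1 108.5   0.   67.5  11.6]
(np.float64(317.9535989396425), np.float64(212.00045705341861)) (np.float64(511.5516885176928), np.float64(120.36198229831584))
```

View pics/w4.png

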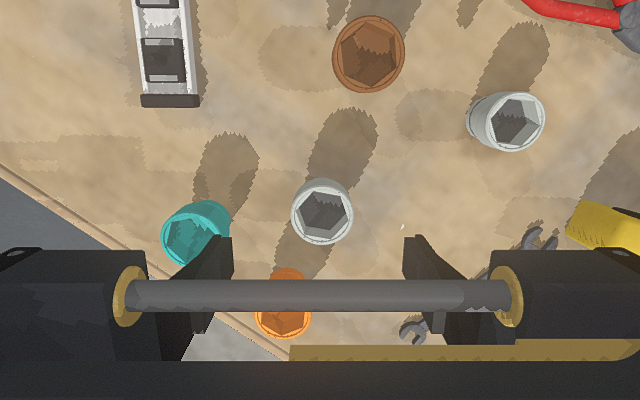

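a's rim centre is at (324,212) and b's at (516,121). Turquoise, brown and orange lie at (192,235), (368,53) and (283,310).

```bash
python3 - <<'E'
from h import *
c,s=pickle.load(open("w4.pkl","rb"))
a=pix2w(c,324,212,.046);b=pix2w(c,516,121,.044);t=pix2w(c,192,238,.046);br=pix2w(c,368,53,.046)
for n,p in zip("abtB",(a,b,t,br)):print(n,p.round(4),delta(s,p[:2],.028,38.8))
E
```

```text
a [ 0.4484 -0.2724  0.046 ] (array([ -2.6,   4.9, 111.3]), np.float64(0.1))
b [ 0.5796 -0.3327  0.044 ] (array([ 61.6, 134.1, 111.3]), np.float64(0.1))
t [ 0.3714 -0.2093  0.046 ] (array([-23. , -92.6, 111.3]), np.float64(0.1))
B [ 0.5486 -0.2267  0.046 ] (array([104. ,  32.3, 111.3]), np.float64(0.1))
```

Request:
send_rows --pt "0 -2.6 4.9 30 0" --pt "0 -2.6 4.9 70 0" --pt "0 -2.6 4.9 95 0" --pt "0 -2.6 4.9 108 0" --pt "0 -2.6 4.9 111 0" --pt "1 -2.6 4.9 111 0" --pt "1 -2.6 4.9 111 0" --pt "1 -2.6 4.9 111 0" --pt "1 -2.6 4.9 111 0" --pt "1 -2.6 4.9 111 0" --pt "1 -2.6 4.9 111 0" --pt "1 -2.6 4.9 111 0" --squeeze 30

```text
clock: 9.55
tcp_pos: [0.4475, -0.2732, 0.0284]
tool_rot: [-179.9, 0.0, 38.8]
wrist_force: [-2.2, 3.1, 5.1]
width: 0.0453
finger_force: 29.9
```

```bash
python3 - <<'E'
from h import *
from station import manip
s=manip.read_state();print(s["tcp_pos"],delta(s,(.6133,.0094),.15,38.8))
E
```

```text
[ 0.44749198 -0.27315319  0.02841918] (array([ 306.3, -116.2, -121.6]), np.float64(0.0))
```

Request:
send_rows --pt "1 0 0 -30 0" --pt "1 0 0 -70 0" --pt "1 0 0 -110 0" --pt "1 40 -15 -121 0" --pt "1 85 -32 -121 0" --pt "1 130 -50 -121 0" --pt "1 175 -67 -121 0" --pt "1 220 -84 -121 0" --pt "1 260 -99 -121 0" --pt "1 290 -110 -121 0" --pt "1 306 -116 -121 0" --pt "1 306 -116 -121 0" --pt "1 306 -116 -121 0"

```text
clock: 10.85
tcp_pos: [0.6128, 0.0082, 0.1486]
tool_rot: [-180.0, 0.1, 38.9]
wrist_force: [-1.1, -0.3, -2.5]
width: 0.0454
finger_force: 29.9
```

```bash
python3 look.py w5; python3 - <<'E'
from h import *
c,s=pickle.load(open("w5.pkl","rb"));print(delta(s,(.6133,.0094),.0445,38.8),s["wrist_force"])
E
```

```text
10.9 [0.61273298 0.00763591 0.1487215 ] [-1.79981256e+02  7.48060788e-02  3.87981231e+01] [-6.6 15.6 94.2 -0.  70.3 44.6]
(array([  1.5,  -1. , 104.2]), np.float64(-0.0)) [ 0.62817224  0.08400703 -1.87589318]
```

View pics/w5.png

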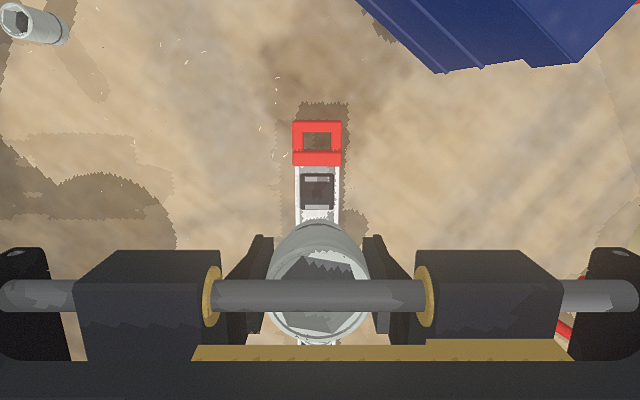

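Only one clip shows between the red grip (317,143) and the held socket, at (319,191). I'll check that it is where peg1 should appear.

```bash
python3 - <<'E'
from h import *
import cv2
c,s=pickle.load(open("w5.pkl","rb"))
print(w2pix(c,(.6133,.0094,.016)),w2pix(c,(.6133,.0094,.033)),pix2w(c,319,191,.016))
im=cv2.imread("pics/w5.png")[110:230,270:370]
cv2.imwrite("pics/w5c.png",cv2.convertScaleAbs(cv2.resize(im,None,fx=5,fy=5,interpolation=cv2.INTER_CUBIC),alpha=1.6))
E
```

```text
(np.float64(316.3219956522857), np.float64(192.08323461450416)) (np.float64(316.227187705307), np.float64(198.00120321008498)) [0.61541778 0.00825879 0.016     ]
```

View pics/w5c.png

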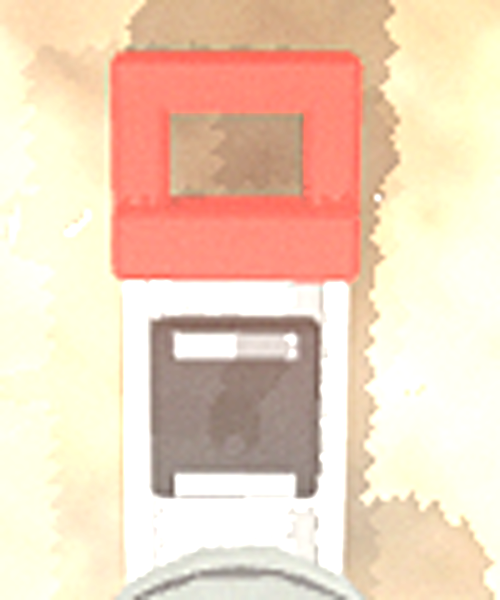

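Peg1's tip is at (316.8,198.4), within a pixel of the prediction, so I'll descend.

Request:
send_rows --pt "1 1.5 -1 30 0" --pt "1 1.5 -1 60 0" --pt "1 1.5 -1 78 0" --pt "1 1.5 -1 84 0" --pt "1 1.5 -1 88 0" --pt "1 1.5 -1 91 0" --pt "1 1.5 -1 94 0" --pt "1 1.5 -1 94 0"

```text
clock: 11.7
tcp_pos: [0.6144, 0.0103, 0.0558]
tool_rot: [180.0, -0.0, 38.8]
wrist_force: [-0.2, 0.9, -1.9]
width: 0.0449
finger_force: 29.9
```

Request:
send_rows --pt "1 0 0 3 0" --pt "1 0 0 6 0" --pt "1 0 0 8.5 0" --pt "1 0 0 10 0" --pt "1 0 0 11 0" --pt "1 0 0 11 0"

```text
clock: 12.3
tcp_pos: [0.6139, 0.0105, 0.0445]
tool_rot: [-180.0, 0.0, 38.8]
wrist_force: [-1.5, 1.0, 0.4]
width: 0.045
finger_force: 29.9
```

Request:
send_rows --pt "0 0 0 0 0" --pt "0 0 0 0 0" --pt "0 0 0 0 0" --pt "0 0 0 -30 0" --pt "0 0 0 -70 0" --pt "0 0 0 -100 0" --pt "0 -30 30 -100 0" --pt "0 -65 65 -100 0" --pt "0 -100 100 -100 0" --pt "0 -135 135 -100 0" --pt "0 -170 170 -100 0" --pt "0 -205 208 -100 0" --pt "0 -235 238 -98 0" --pt "0 -242 246 -95 0" --pt "0 -242 246 -95 0" --pt "0 -242 246 -95 0"

```text
clock: 13.9
tcp_pos: [0.5797, -0.3318, 0.1388]
tool_rot: [-179.9, -0.0, 38.8]
wrist_force: [-0.9, 0.4, -0.6]
width: 0.0873
finger_force: 0.0
```

```bash
python3 look.py w6; python3 - <<'E'
from h import *
import cv2
c,s=pickle.load(open("w6.pkl","rb"));print(w2pix(c,(.5796,-.3327,.044)))
cv2.imwrite("pics/w6c.png",cv2.resize(cv2.imread("pics/w6.png")[100:300,200:440],None,fx=2.5,fy=2.5))
E
```

```text
13.95 [ 0.57998204 -0.3312431   0.13902157] [-1.79944394e+02 -2.10839417e-02  3.89020247e+01] [-36.5  23.2  85.6   0.   71.2  14.6]
(np.float64(318.01986458561674), np.float64(208.82670730573676))
```

View pics/w6c.png

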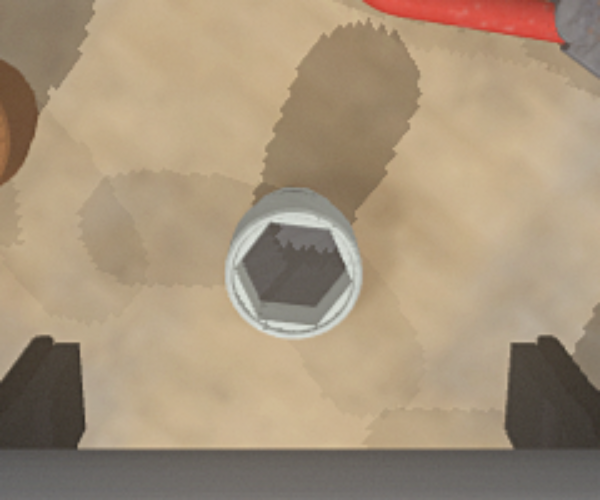

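Request:
send_rows --pt "0 -0.6 0.5 30 0" --pt "0 -0.6 0.5 70 0" --pt "0 -0.6 0.5 95 0" --pt "0 -0.6 0.5 108 0" --pt "0 -0.6 0.5 111 0" --pt "1 -0.6 0.5 111 0" --pt "1 -0.6 0.5 111 0" --pt "1 -0.6 0.5 111 0" --pt "1 -0.6 0.5 111 0" --pt "1 -0.6 0.5 111 0" --pt "1 -0.6 0.5 111 0" --pt "1 -0.6 0.5 111 0"

```text
clock: 15.15
tcp_pos: [0.5793, -0.3335, 0.0283]
tool_rot: [-179.9, 0.0, 38.8]
wrist_force: [-0.8, 1.5, 3.6]
width: 0.0392
finger_force: 28.9
```

```bash
python3 - <<'E'
from h import *
from station import manip
s=manip.read_state();print(s["tcp_pos"],delta(s,(.5744,-.022),.15,38.8))
E
```

```text
[ 0.57926489 -0.33346381  0.02830219] (array([ 191.5, -245.7, -121.7]), np.float64(0.0))
```

Request:
send_rows --pt "1 0 0 -30 0" --pt "1 0 0 -70 0" --pt "1 0 0 -110 0" --pt "1 25 -35 -121 0" --pt "1 52 -70 -121 0" --pt "1 80 -105 -121 0" --pt "1 110 -140 -121 0" --pt "1 140 -178 -121 0" --pt "1 165 -212 -121 0" --pt "1 185 -238 -121 0" --pt "1 191.5 -245.7 -121 0" --pt "1 191.5 -245.7 -121 0" --pt "1 191.5 -245.7 -121 0"

```text
clock: 16.45
tcp_pos: [0.5747, -0.0231, 0.1491]
tool_rot: [180.0, 0.0, 38.8]
wrist_force: [-0.2, -0.4, -2.2]
width: 0.0389
finger_force: 30.0
```

```bash
python3 - <<'E'
from h import *
from station import manip
s=[manip.read_state() for _ in range(1)][0];print(s["tcp_pos"],delta(s,(.5744,-.022),.0445,38.8))
E
```

```text
[ 0.5746921  -0.02311029  0.14908152] (array([  0.5,  -1. , 104.6]), np.float64(0.0))
```

Request:
send_rows --pt "1 0.5 -0.8 30 0" --pt "1 0.5 -0.8 60 0" --pt "1 0.5 -0.8 78 0" --pt "1 0.5 -0.8 84 0" --pt "1 0.5 -0.8 88 0" --pt "1 0.5 -0.8 91 0" --pt "1 0.5 -0.8 94 0" --pt "1 0.5 -0.8 94 0"

```text
clock: 17.25
tcp_pos: [0.575, -0.0215, 0.0558]
tool_rot: [180.0, -0.0, 38.8]
wrist_force: [-0.2, 0.8, -2.4]
width: 0.0391
finger_force: 30.0
```

Request:
send_rows --pt "1 0 0 3 0" --pt "1 0 0 6 0" --pt "1 0 0 8.5 0" --pt "1 0 0 10 0" --pt "1 0 0 11 0" --pt "1 0 0 11 0"

```text
clock: 17.85
tcp_pos: [0.5745, -0.0212, 0.0444]
tool_rot: [-180.0, 0.0, 38.8]
wrist_force: [-0.5, 0.2, -0.2]
width: 0.0391
finger_force: 30.0
```

Request:
send_rows --pt "0 0 0 0 0" --pt "0 0 0 0 0" --pt "0 0 0 0 0" --pt "0 0 0 -30 0" --pt "0 0 0 -70 0" --pt "0 0 0 -100 0" --pt "0 15 -35 -100 0" --pt "0 35 -75 -100 0" --pt "0 53 -115 -100 0" --pt "0 72 -157 -100 0" --pt "0 90 -200 -100 0" --pt "0 110 -243 -100 0" --pt "0 130 -285 -98 0" --pt "0 148 -325 -95 0" --pt "0 158 -347 -95 0" --pt "0 160.4 -354.2 -95 0" --pt "0 160.4 -354.2 -95 0" --pt "0 160.4 -354.2 -95 0"

```text
clock: 19.65
tcp_pos: [0.4777, 0.3543, 0.1392]
tool_rot: [180.0, 0.0, 38.8]
wrist_force: [-0.2, -1.0, 0.0]
width: 0.0868
finger_force: 0.0
```

```bash
python3 look.py w7; python3 - <<'E'
from h import *
import cv2
c,s=pickle.load(open("w7.pkl","rb"));print(w2pix(c,(.4775,.3554,.04)))
cv2.imwrite("pics/w7c.png",cv2.resize(cv2.imread("pics/w7.png")[0:300,80:480],None,fx=2,fy=2))
E
```

```text
19.7 [0.47792875 0.35400444 0.13923244] [1.79974182e+02 1.19954355e-02 3.87651278e+01] [28.9 13.8 97.5 -0.  68.7 80.2]
(np.float64(315.5345155516266), np.float64(205.40593558446594))
```

View pics/w7c.png

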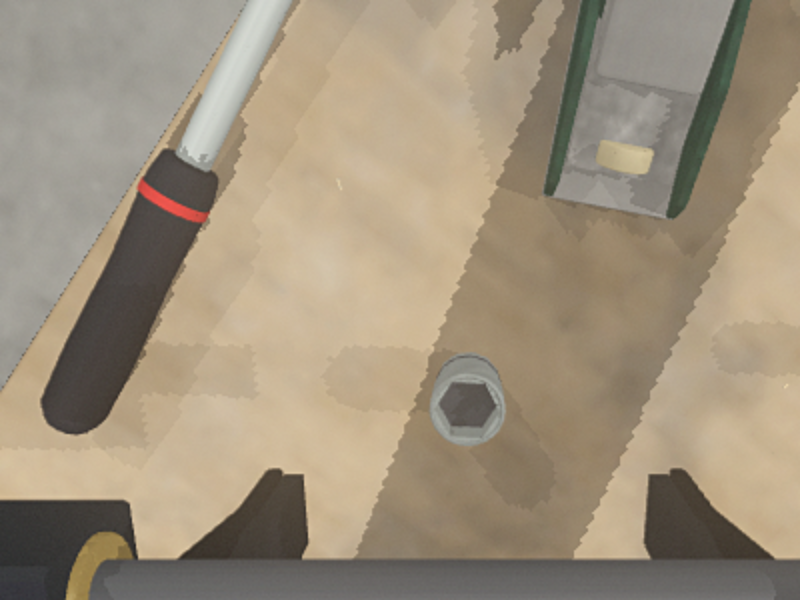

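```bash
python3 - <<'E'
from h import *
c,s=pickle.load(open("w7.pkl","rb"));p=pix2w(c,314,203.5,.04);print(p,delta(s,p[:2],.028,38.8))
E
```

```text
[0.47794143 0.35720227 0.04      ] (array([  2. ,  -2.5, 111.2]), np.float64(-0.0))
```

Request:
send_rows --pt "0 2 -2.2 30 0" --pt "0 2 -2.2 70 0" --pt "0 2 -2.2 95 0" --pt "0 2 -2.2 108 0" --pt "0 2 -2.2 111 0" --pt "1 2 -2.2 111 0" --pt "1 2 -2.2 111 0" --pt "1 2 -2.2 111 0" --pt "1 2 -2.2 111 0" --pt "1 2 -2.2 111 0" --pt "1 2 -2.2 111 0" --pt "1 2 -2.2 111 0" --pt "1 2 -2.2 111 0" --squeeze 25

```text
clock: 21.0
tcp_pos: [0.4775, 0.3582, 0.0282]
tool_rot: [180.0, 0.0, 38.8]
wrist_force: [0.4, -0.6, -0.3]
width: 0.031
finger_force: 0.0
```

```bash
python3 - <<'E'
from h import *
from station import manip
s=manip.read_state();print(s["tcp_pos"],delta(s,(.4964,-.0846),.15,38.8))
E
```

```text
[0.47753261 0.35816983 0.02822579] (array([-263. ,  356.7, -121.8]), np.float64(0.0))
```

Not yet closed; I'll give the fingers more time.

Request:
send_rows --pt "1 0 0 0 0" --pt "1 0 0 0 0" --pt "1 0 0 0 0"

```text
clock: 21.3
tcp_pos: [0.4775, 0.3582, 0.0282]
tool_rot: [-180.0, 0.0, 38.8]
wrist_force: [0.2, 0.4, -0.3]
width: 0.0269
finger_force: 25.0
```

Request:
send_rows --pt "1 0 0 -30 0" --pt "1 0 0 -70 0" --pt "1 0 0 -110 0" --pt "1 -25 35 -121 0" --pt "1 -50 70 -121 0" --pt "1 -77 105 -121 0" --pt "1 -103 140 -121 0" --pt "1 -130 176 -121 0" --pt "1 -157 212 -121 0" --pt "1 -183 248 -121 0" --pt "1 -210 285 -121 0" --pt "1 -236 320 -121 0" --pt "1 -256 347 -121 0" --pt "1 -263 356.7 -121 0" --pt "1 -263 356.7 -121 0" --pt "1 -263 356.7 -121 0"

```text
clock: 22.9
tcp_pos: [0.4961, -0.0837, 0.1489]
tool_rot: [-179.9, -0.0, 38.8]
wrist_force: [-0.7, 0.2, -1.1]
width: 0.0266
finger_force: 25.0
```

```bash
python3 - <<'E'
from h import *
from station import manip
s=manip.read_state();print(s["tcp_pos"],delta(s,(.4964,-.0846),.0445,38.8))
E
```

```text
[ 0.49609909 -0.08369157  0.14893633] (array([ -0.3,   0.9, 104.4]), np.float64(0.0))
```

Request:
send_rows --pt "1 -0.3 0.5 30 0" --pt "1 -0.3 0.5 60 0" --pt "1 -0.3 0.5 78 0" --pt "1 -0.3 0.5 84 0" --pt "1 -0.3 0.5 88 0" --pt "1 -0.3 0.5 91 0" --pt "1 -0.3 0.5 94 0" --pt "1 -0.3 0.5 94 0"

```text
clock: 23.7
tcp_pos: [0.4968, -0.0852, 0.0557]
tool_rot: [180.0, -0.0, 38.8]
wrist_force: [0.4, -0.6, -1.3]
width: 0.0272
finger_force: 25.0
```

Request:
send_rows --pt "1 0 0 3 0" --pt "1 0 0 6 0" --pt "1 0 0 8.5 0" --pt "1 0 0 10 0" --pt "1 0 0 11 0" --pt "1 0 0 11 0"

```text
clock: 24.3
tcp_pos: [0.4965, -0.0852, 0.0442]
tool_rot: [-180.0, 0.0, 38.8]
wrist_force: [-0.9, -0.5, -0.9]
width: 0.0271
finger_force: 25.0
```

```bash
python3 - <<'E'
from h import *
c,s=pickle.load(open("w7.pkl","rb"))
for z in(0,.05): print(z,[pix2w(c,*p,z).round(3) for p in((354,97),(420,107))])
E
```

```text
0 [array([0.556, 0.38 , 0.   ]), array([0.583, 0.334, 0.   ])]
0.05 [array([0.553, 0.384, 0.05 ]), array([0.575, 0.347, 0.05 ])]
```

Request:
send_rows --pt "0 0 0 0 0" --pt "0 0 0 0 0" --pt "0 0 0 0 0" --pt "0 0 0 -30 0" --pt "0 0 0 -70 0" --pt "0 0 0 -100 0" --pt "0 30 -22 -100 0" --pt "0 65 -48 -100 0" --pt "0 100 -73 -100 0" --pt "0 135 -99 -100 0" --pt "0 170 -125 -100 0" --pt "0 205 -151 -98 0" --pt "0 240 -176 -95 0" --pt "0 268 -197 -95 0" --pt "0 274.5 -202 -95 0" --pt "0 274.5 -202 -95 0" --pt "0 274.5 -202 -95 0"

```text
clock: 26.0
tcp_pos: [0.5833, 0.2434, 0.139]
tool_rot: [180.0, 0.1, 38.8]
wrist_force: [-0.5, 0.2, -0.1]
width: 0.0871
finger_force: 0.0
```

```bash
python3 look.py w8; python3 - <<'E'
from h import *
import cv2
c,s=pickle.load(open("w8.pkl","rb"));print(w2pix(c,(.5838,.2442,.038)))
cv2.imwrite("pics/w8c.png",cv2.resize(cv2.imread("pics/w8.png")[0:300,100:500],None,fx=2,fy=2))
E
```

```text
26.05 [0.58339685 0.24293238 0.13910951] [1.79988648e+02 4.78952764e-02 3.87778922e+01] [15.5 18.6 91.6 -0.  69.9 66.7]
(np.float64(316.44374083002583), np.float64(204.0184787634265))
```

View pics/w8c.png

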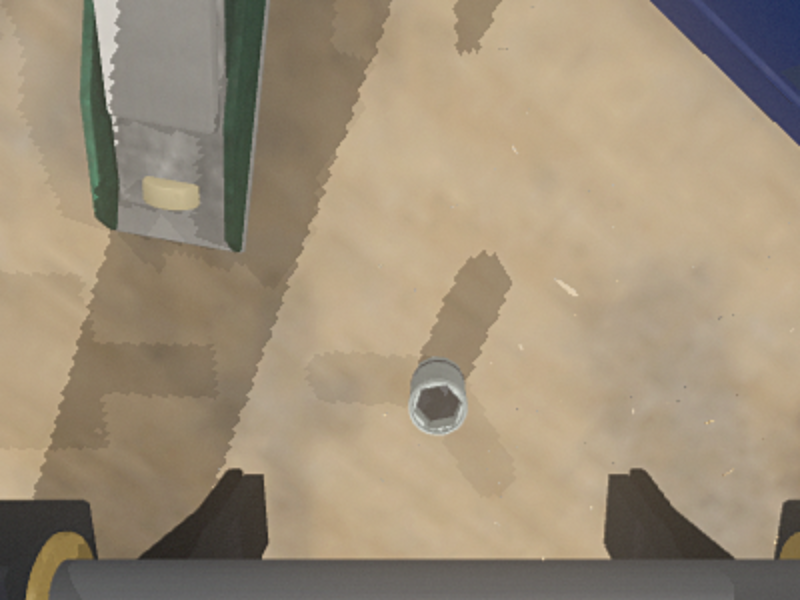

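```bash
python3 - <<'E'
from h import *
c,s=pickle.load(open("w8.pkl","rb"));p=pix2w(c,318.3,202,.038);print(p,delta(s,p[:2],.028,38.8))
E
```

```text
[0.58588488 0.24411265 0.038     ] (array([  2.7,   0.6, 111.1]), np.float64(-0.0))
```

Request:
send_rows --pt "0 2.5 0.6 30 0" --pt "0 2.5 0.6 70 0" --pt "0 2.5 0.6 95 0" --pt "0 2.5 0.6 108 0" --pt "0 2.5 0.6 111 0" --pt "1 2.5 0.6 111 0" --pt "1 2.5 0.6 111 0" --pt "1 2.5 0.6 111 0" --pt "1 2.5 0.6 111 0" --pt "1 2.5 0.6 111 0" --pt "1 2.5 0.6 111 0" --pt "1 2.5 0.6 111 0" --pt "1 2.5 0.6 111 0" --pt "1 2.5 0.6 111 0" --pt "1 2.5 0.6 111 0" --pt "1 2.5 0.6 111 0" --squeeze 25

```text
clock: 27.65
tcp_pos: [0.5859, 0.2454, 0.0281]
tool_rot: [180.0, 0.0, 38.8]
wrist_force: [-0.0, -0.6, -0.5]
width: 0.021
finger_force: 25.0
```

```bash
python3 - <<'E'
from h import *
from station import manip
s=manip.read_state();print(s["tcp_pos"],delta(s,(.4575,-.116),.15,38.8))
E
```

```text
[0.5859092  0.24536045 0.0281484 ] (array([-326.6,  201. , -121.9]), np.float64(0.0))
```

Request:
send_rows --pt "1 0 0 -30 0" --pt "1 0 0 -70 0" --pt "1 0 0 -110 0" --pt "1 -35 22 -121 0" --pt "1 -70 43 -121 0" --pt "1 -108 66 -121 0" --pt "1 -145 89 -121 0" --pt "1 -182 112 -121 0" --pt "1 -220 135 -121 0" --pt "1 -257 158 -121 0" --pt "1 -292 180 -121 0" --pt "1 -318 196 -121 0" --pt "1 -326.6 201 -121 0" --pt "1 -326.6 201 -121 0" --pt "1 -326.6 201 -121 0"

```text
clock: 29.15
tcp_pos: [0.4578, -0.1152, 0.1492]
tool_rot: [-180.0, -0.0, 38.8]
wrist_force: [-0.3, -0.4, -1.3]
width: 0.0209
finger_force: 25.0
```

```bash
python3 - <<'E'
from h import *
from station import manip
s=manip.read_state();print(s["tcp_pos"],delta(s,(.4575,-.116),.0445,38.8))
E
```

```text
[ 0.45780997 -0.11524216  0.14923496] (array([ -0.7,   0.4, 104.7]), np.float64(0.0))
```

Request:
send_rows --pt "1 -0.5 0.2 30 0" --pt "1 -0.5 0.2 60 0" --pt "1 -0.5 0.2 78 0" --pt "1 -0.5 0.2 84 0" --pt "1 -0.5 0.2 88 0" --pt "1 -0.5 0.2 91 0" --pt "1 -0.5 0.2 94 0" --pt "1 -0.5 0.2 94 0"

```text
clock: 29.95
tcp_pos: [0.4577, -0.1165, 0.0556]
tool_rot: [180.0, -0.0, 38.8]
wrist_force: [0.6, -0.3, -1.4]
width: 0.021
finger_force: 25.0
```

Request:
send_rows --pt "1 0 0 3 0" --pt "1 0 0 6 0" --pt "1 0 0 8.5 0" --pt "1 0 0 10 0" --pt "1 0 0 11 0" --pt "1 0 0 11 0"

```text
clock: 30.55
tcp_pos: [0.4572, -0.1163, 0.0441]
tool_rot: [-180.0, -0.0, 38.8]
wrist_force: [1.1, 2.5, -0.4]
width: 0.0209
finger_force: 25.0
```

Request:
send_rows --pt "0 0 0 0 0" --pt "0 0 0 0 0" --pt "0 0 0 0 0" --pt "0 0 0 0 0" --pt "0 0 0 -30 0" --pt "0 0 0 -70 0" --pt "0 0 0 -110 0" --pt "0 0 50 -150 0" --pt "0 0 100 -150 0" --pt "0 0 150 -150 0" --pt "0 0 150 -150 0" --pt "0 0 150 -150 0"

```text
clock: 31.75
tcp_pos: [0.5516, -0.2346, 0.1935]
tool_rot: [-179.9, 0.0, 38.7]
wrist_force: [-0.1, 0.9, -0.3]
width: 0.087
finger_force: 0.0
```

```bash
python3 - <<'E'
from station import camera
import cv2,numpy as np
s=camera("side")["pixels"][:,:,::-1];t=camera("top")["pixels"][:,:,::-1]
z=lambda a,f:cv2.resize(a,None,fx=f,fy=f,interpolation=cv2.INTER_CUBIC)
A=z(s[140:230,235:375],4);B=z(t[125:228,300:390],2.2)
o=np.zeros((600,800,3),np.uint8);o[:A.shape[0],:A.shape[1]]=A;o[600-B.shape[0]:,600-200:400+B.shape[1]]=B
cv2.imwrite("pics/fin.png",o)
E
```

```text
(no output)
```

View pics/fin.png

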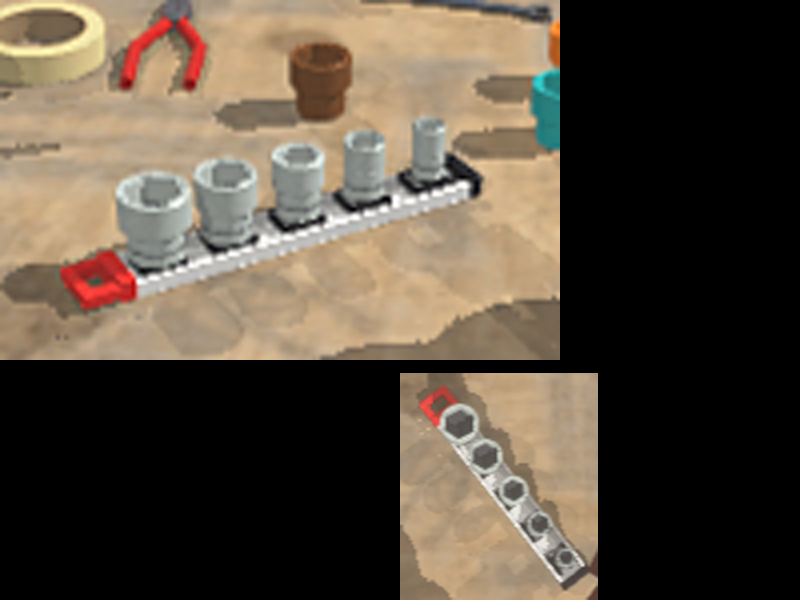

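All five sit upright and flat, largest at the red grip and smallest at the black stop, with the gripper clear.

```bash
python3 -c "
from station import job;print(job.finish_job())"
```

```text
the job is handed in; nothing more can be done
None
```

All five sockets are on the rail in size order, largest at the red grip and smallest at the black stop, each seated upright and released; I handed the job in after about 32 s on the robot's clock.

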